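# Hold the UV lamp over the developed TLC plate

## Task

Pick up the hand-held UV lamp by its handle, lift it over the developing tank and solvent bottles, and bring it to the larger of the two TLC plates in the steel tray to show up its spots. Stop with the lamp level about 2 cm above that plate, centred on it and lined up with its long side (either way round), and finish there still holding it steady in the air. Never touch the plates with anything, and leave the tank and the bottles where they stand.

Things in the scene. Friction and masses are not known exactly. Their poses are not given: they have to be found in the camera images.
- lamp: Hand-held UV lamp, black plastic, grey handle, 200 long (x) x 64 wide (y) x 91 mm high with handle, 0.34 to 0.53 kg, switched on, on the bench on rubber feet, filter window down, its face under 2 mm above foot level. Origin: centre of the underside at foot level; z up. A grey switch on top near the +x end. It balances under the middle of the bar handle that runs along x above the housing.
- lamp_handle (a point): Middle of the lamp's bar handle, 83 mm above the underside's centre; lamp's axes. The bar is 134 long (x), 24 wide (y), 16 mm high, 75 to 91 mm above the underside, on two posts 110 mm apart; 27 mm free gap between bar and housing top.
- plate: The larger TLC plate: white silica-coated glass, 200 (its x) x 100 (y) x 3 mm thick, with small spots, lying loose in the tray, coated face up. Origin: centre of its underside; z up.
- plate_top (a point): Centre of the larger plate's coated upper face, 3 mm above its underside; same axes as the plate.
- small_plate: The smaller TLC plate, 100 (x) x 50 (y) x 3 mm, loose in the same tray beside the larger one. Origin: centre of its underside. Leave alone.
- tray: Shallow steel tray fixed to the bench, 340 (x) x 250 (y) mm, rim 12 mm high, floor 3 mm thick. Origin: centre of its underside.
- tank: Glass TLC developing tank with steel lid, 226 (x) x 86 (y) mm, 134 mm high, 148 mm to the top of its black lid knob, about 1.6 kg, loose, standing between lamp and tray. Origin: centre of its underside. Leave alone.
- bottle_large: Closed glass solvent bottle with orange cap, 86 mm diameter, 180 mm high, loose, in line with the tank, at its near or far end. Origin: centre of its underside. Leave alone.
- bottle_small: Closed glass solvent bottle with orange cap, 70 mm diameter, 140 mm high, loose, in line with the tank, at the other end. Origin: centre of its underside. Leave alone.
Mind the look-alikes: they are no part of the job. What is shaped like the lamp but pink or red is not meant.

How it is judged (in metres and radians):
On the way:
1. the lamp is lifted in the gripper, its underside higher than the lid of the developing tank (134 mm) (height (world z) of lamp above 0.14 m and contact force between lamp and the fingers above 1 N), for 0.1 s.
At the end, for the whole second after the job is handed in: Gripper holds the lamp still, touching nothing else: underside 8-32 mm above the larger plate, centred within 20 mm, long axes within 0.14 rad (either way), level within 0.09 rad. Larger plate moved under 10 mm; small plate, tank and bottles under 15 mm; tank and bottles upright (z of lamp in the frame of plate_top between 0.008 and 0.032 m and horizontal distance between lamp and plate_top below 0.02 m and angle between the x axis of lamp and the x axis of plate, either way round below 0.14 rad and angle between lamp's own z axis and vertical below 0.09 rad and contact force between lamp and the fingers above 1 N and linear speed of lamp below 0.02 m/s and angular speed of lamp below 0.15 rad/s and contact force between lamp and plate below 0.05 N and contact force between lamp and tank below 0.05 N and contact force between lamp and bottle_large below 0.05 N and contact force between lamp and bottle_small below 0.05 N and contact force between lamp and small_plate below 0.05 N and contact force between lamp and tray below 0.05 N and distance of plate from where it was at the start of the episode below 0.01 m and distance of each of tank, bottle_large, bottle_small, small_plate from where it was at the start of the episode below 0.015 m and angle between each of tank, bottle_large, bottle_small's own z axis and vertical below 0.1 rad); the arm keeps its last pose, push and grip.
It fails at once if a TLC plate is touched by the lamp, the gripper or the arm (contact force between any of lamp, the fingers, the arm and plate above 0.2 N or contact force between any of lamp, the fingers, the arm and small_plate above 0.2 N).
It fails at once if the tank or a bottle is shoved more than 20 mm or tipped (distance of any of tank, bottle_large, bottle_small from where it was at the start of the episode above 0.02 m or angle between any of tank, bottle_large, bottle_small's own z axis and vertical above 0.25 rad).
It also fails if it takes over 54 s, if anything falls off the work surface, if the arm or the gripper's body presses on something with over 40 N, if the wrist force passes 120 N, or if a joint passes its speed limit or range.

## Robot

A 6-joint arm with a two-finger parallel gripper is mounted at the origin on the work surface. World frame = base frame: x ahead of the robot, y to its left, z up, the work surface at z = 0. Lengths are in m, angles in degrees, forces in N, time in s.
With the tool pointing down it reaches from about 0.35 to 0.85 m from the base axis. Payload 8.1 kg.
Tool frame: the origin (TCP) lies on the centre line of the jaws, within the pads' length; the fingertips stand 17 mm ahead of it and the grasp point (between the pads) lies 2 mm behind it; z points along the fingers, y is the line along which they close (so a half turn about z gives the same grasp; the last joint's range is limited). The gripper opens to 85 mm and grips with 20 to 120 N. Pads are 22 mm wide; open, the fingers measure 114 mm over their backs; the gripper's body (76 mm by 85 mm) begins 54 mm behind the grasp point. The pads swing forward as they close: fully open they stand 13 mm farther back than shut.
Start: joints at [65.237, 7.471, 85.268, -0, 87.261, -4.893], TCP at [0.204, 0.564, 0.248] pointing down, gripper open.
Joint ranges: [-169.43, 169.43], [-51.17, 129.36], [1.28, 143.12], [-76.62, 256.62], [0, 156.53], [-152.29, 152.29]. Speed limits (degrees/s): [136.94, 136.94, 159.86, 180, 180, 180].

## Interface

Orientations are given as a 3x3 rotation matrix whose columns are the frame's x, y, z axes.
In Python, from bench import sense, imaging, ticket gives the robot as it stands.
- The arm moves only by the tool carry_out, never from a script. Its argument "motion" is a list of rows, each a list of 3 entries, a list of its own where there are three numbers: the shift along the tool's x, y, z in m, then the turn about the tool's z in rad, then the finger opening in m, from 0 to 0.0854. In form: [[[x, y, z], yaw, jaw], ...]. A call has exactly 8 rows; each row is the pose to reach, as a shift and turn from the pose commanded when the call began, along the tool's axes at that moment; what a row does not reach only later rows make up. A row lasts 1/12 s, in which the tool goes at most 41.7 mm and 7.16 degrees, less where a joint would pass 70% of its speed; a pose out of reach is approached as far as the arm can. A call with a gripper value outside its range is refused whole. The fingers move at their own pace and stop on an object; "newtons" is the grip in N (left out, the last holds). Time passes only in rows, so rows that repeat a pose let the fingers close, or fill a call up. It gives the time, the measured TCP pose, the force, the opening and the grip force at its end, in the units of the state.
- sense(): the state, without advancing time (a new reading comes with each control period).
- imaging.capture(name): name is "scene" or "top"; returns the picture (384x512x3 uint8, red, green, blue); there is no depth.
- imaging.get_calibration(name): a dict with "vfov" (degrees; the focal length in pixels is half the picture's height over the tangent of half this angle, whatever the lens; pixels are square), "cx", "cy" (the principal point, pixels), "dist" ([k1, k2, p1, p2, k3] as OpenCV has them; the pictures are not rectified), "R" (3x3) and "t" (3): a world point X has camera coordinates R X + t. Camera axes: x right, y down, z forward; pixel columns grow to the right and rows downward; lengths in m; the calibration is good to about 2 mm. A picture is of the moment at which its call begins. get_calibration takes no time and is no camera call.
- ticket.hand_in(): hands the job in; it is judged then, once.
The state is a dict: "clock": time; "joint_positions": joint angles; "dq": joint speeds; "joint_torque": joint torques, N m; "ee_pos": TCP position; "tool_rot": TCP orientation; "contact_force": force on the tool from outside, world axes, zero at the start; "torque": the same for the moment, N m; "opening": finger opening in m; "gripper_force": force on a finger pad.
Only numpy, scipy, OpenCV 4.12 (cv2) and the standard library are available. Lean on these libraries where they do the work, as an engineer would, in place of code of your own. Each camera call takes 0.05 s, during which the arm holds its last target. There are 200 camera calls.

## Working session

There is one attempt and no reset: what is moved stays moved. The work goes in short steps, Python scripts to look and compute and a tool call to move; the robot and the scene stay as the last step left them, time stands still between calls to the robot, and variables do not carry over. Pictures are saved under pics/ and viewed, at most 10 in all, crops included, and the job is handed in when it is done.

Besides the shell and the picture viewer there is one more tool, called as name(argument=value, ...), one argument or row to a line, values as JSON. carry_out: Moves the arm, as the interface text tells. Its arguments: {"type":"object","properties":{"motion":{"type":"array","items":{"type":"array"}},"newtons":{"type":"number"}},"required":["motion"]}

```bash
mkdir -p pics; ls
python3 - <<'E'
from bench import sense, imaging
import cv2, numpy as np
for n in ("scene","top"):
    im=imaging.capture(n); cv2.imwrite(f"pics/{n}0.png",cv2.resize(im[...,::-1],None,fx=1.5,fy=1.5))
    np.save(f"{n}0.npy",im)
    print(n,imaging.get_calibration(n))
s=sense();print(s)
E
```

```text
pics
scene {'vfov': 51.51019419622589, 'cx': 256.9557309956575, 'cy': 194.5219405215925, 'dist': array([-0.03401194,  0.        ,  0.        ,  0.        ,  0.        ]), 'R': array([[-0.49235667,  0.87024877,  0.01587429],
       [ 0.57118787,  0.33681242, -0.74853311],
       [-0.65675667, -0.35947807, -0.66290738]]), 't': array([ 0.30244756, -0.20403183,  1.67948304])}
top {'vfov': 51.17204330806337, 'cx': 260.2008037524341, 'cy': 193.7439260013408, 'dist': array([0.01603758, 0.        , 0.        , 0.        , 0.        ]), 'R': array([[-0.07597445, -0.99709731,  0.00498348],
       [-0.97580337,  0.07332241, -0.20598936],
       [ 0.20502604, -0.02051282, -0.97854154]]), 't': array([-0.02861694,  0.52709896,  1.47249172])}
{'clock': 0.1, 'joint_positions': array([ 6.52369655e+01,  7.51002771e+00,  8.53252722e+01, -3.08963672e-04,
        8.72607715e+01, -4.89461924e+00]), 'dq': array([ 0.05344968, -0.07837315, -0.13965315, -0.08515676,  0.07649341,
        0.07038231]), 'joint_torque': array([ 1.88280879e-03, -5.70949280e+01, -5.01943982e+01, -3.50728692e-05,
        8.11779726e-03, -6.00200508e-06]), 'ee_pos': array([0.20371257, 0.56385269, 0.24733576]), 'tool_rot': array([[-9.40475662e-01,  3.39860328e-01, -6.97447926e-04],
       [ 3.39861015e-01,  9.40474436e-01, -1.52483589e-03],
       [ 1.37700722e-04, -1.67110640e-03, -9.99998594e-01]]), 'contact_force': array([ 0.45767711, -0.173147  ,  0.12502869]), 'torque': array([-0.00821363,  0.05557236, -0.00181607]), 'gripper_force': 0.0, 'opening': 0.08546469556543018}
```

View pics/scene0.png

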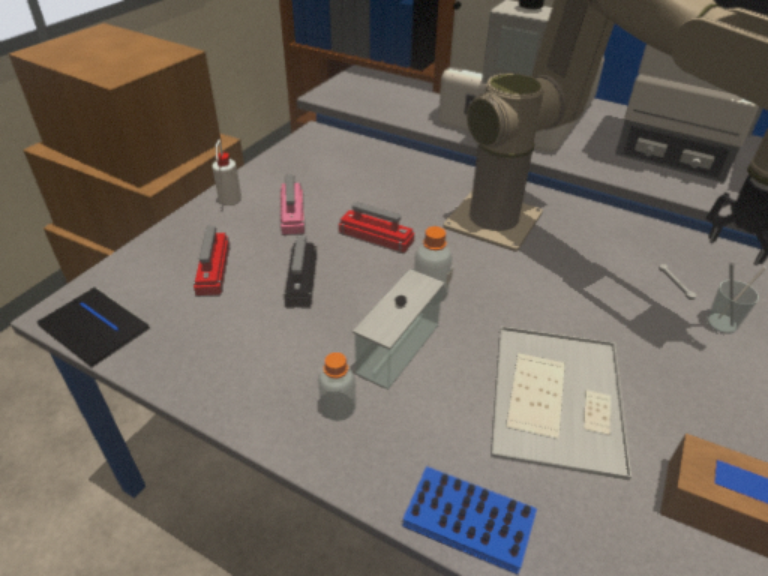

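View pics/top0.png

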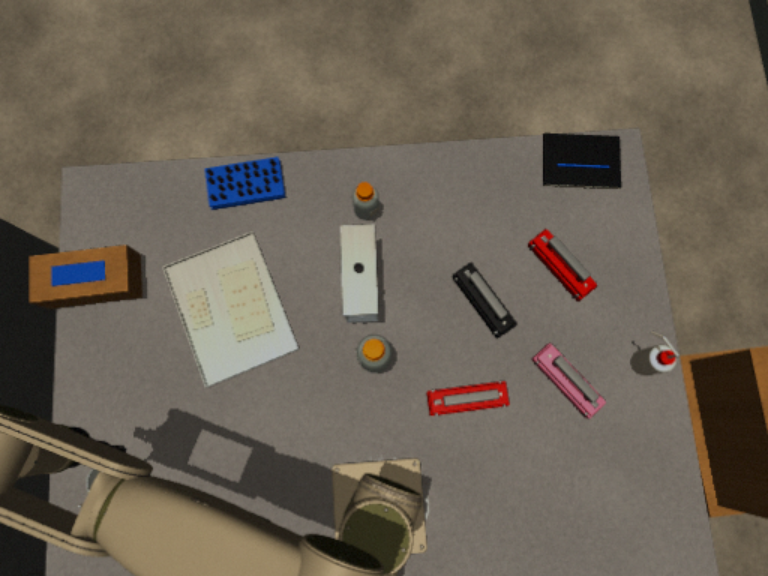

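Top picture: the steel tray is at about (230,310) with the larger plate at (245,300) and the small one at (200,307). The tank is at (360,270), with bottles at (365,195) and (373,350).
Lamp-shaped candidates in the top picture (1.5x pixels) are black (485,300), red (562,264), red (468,398) and pink (569,380). Only the black one with the grey handle fits. It is at (301,272) in the scene picture. I'll confirm it in a crop and measure.

```bash
cat > h.py <<'E'
import numpy as np, cv2
from bench import imaging
def cal(n):
    c=imaging.get_calibration(n); f=192/np.tan(np.radians(c["vfov"]/2))
    return np.array([[f,0,c["cx"]],[0,f,c["cy"]],[0,0,1]]),c["dist"],np.array(c["R"]),np.array(c["t"])
def rays(n,p):
    K,d,R,t=cal(n); u=cv2.undistortPoints(np.float64(p).reshape(-1,1,2),K,d)[:,0]
    return -R.T@t, np.c_[u,np.ones(len(u))]@R
def plane(n,p,z):
    o,d=rays(n,p); return o+d*((z-o[2])/d[:,2])[:,None]
def tri(pt,ps):
    P=[np.c_[cal(n)[2],cal(n)[3]] for n in("top","scene")]
    u=[cv2.undistortPoints(np.float64(p).reshape(-1,1,2),*cal(n)[:2])[:,0].T for n,p in(("top",pt),("scene",ps))]
    X=cv2.triangulatePoints(*P,*u); return (X[:3]/X[3]).T
def proj(n,X):
    K,d,R,t=cal(n); return cv2.projectPoints(np.float64(X),cv2.Rodrigues(R)[0],t,K,d)[0][:,0]
E
python3 - <<'E'
from h import *
box={"top":((295,170,350,230),(140,165,190,235)),"scene":((185,150,215,208),(335,230,380,296))}
tiles=[]
for n in box:
    im=np.load(n+"0.npy"); hsv=cv2.cvtColor(im,cv2.COLOR_RGB2HSV)
    for k,(x0,y0,x1,y1) in enumerate(box[n]):
        c=im[y0:y1,x0:x1]; h=hsv[y0:y1,x0:x1]
        if k==0:
            m=(h[...,2]<60).astype(np.uint8)
        else:
            print(n,"plate hsv",np.percentile(h.reshape(-1,3),[10,50,90],axis=0).round().tolist())
            m=(h[...,1]>38).astype(np.uint8)
        cs=cv2.findContours(cv2.morphologyEx(m,cv2.MORPH_CLOSE,np.ones((3,3))),0,2)[0]
        cc=max(cs,key=cv2.contourArea); r=cv2.minAreaRect(cc)
        print(n,k,"rect",np.round(r[0],1)+[x0,y0],np.round(r[1],1),round(r[2],1),(cv2.boxPoints(r)+[x0,y0]).round(1).tolist())
        t=cv2.resize(c[...,::-1],None,fx=5,fy=5,interpolation=cv2.INTER_CUBIC)
        mm=cv2.resize(m*255,None,fx=5,fy=5,interpolation=0); t=np.vstack([t])[:290]
        mm=cv2.cvtColor(mm,8)[:290]
        full=np.zeros((290,560,3),np.uint8); tt=np.hstack([t,mm])[:, :560]; full[:tt.shape[0],:tt.shape[1]]=tt; tiles.append(cv2.resize(full,(400,207)) if 0 else full)
out=np.vstack([np.hstack(tiles[:2]),np.hstack(tiles[2:])]); cv2.imwrite("pics/crops.png",cv2.resize(out,(800,int(800*out.shape[0]/out.shape[1]))))
E
```

```text
top 0 rect [322.5 199.8] [52.  17.1] 54.1 [[300.3, 183.7], [314.1, 173.7], [344.7, 215.8], [330.8, 225.8]]
top plate hsv [[20.0, 17.0, 121.0], [29.0, 33.0, 177.0], [42.0, 50.0, 182.0]]
top 1 rect [163.5 199.7] [50.1 26.4] 74.2 [[143.9, 179.2], [169.4, 172.0], [183.0, 220.2], [157.5, 227.4]]
scene 0 rect [200.  183.1] [16.5 41.6] 6.8 [[189.3, 202.8], [194.3, 161.5], [210.6, 163.4], [205.7, 204.8]]
scene plate hsv [[20.0, 27.0, 181.0], [22.0, 40.0, 201.0], [24.0, 46.0, 214.0]]
scene 1 rect [358.1 263.2] [35.2 51. ] 9.5 [[336.6, 285.4], [345.0, 235.2], [379.7, 240.9], [371.3, 291.2]]
```

View pics/crops.png

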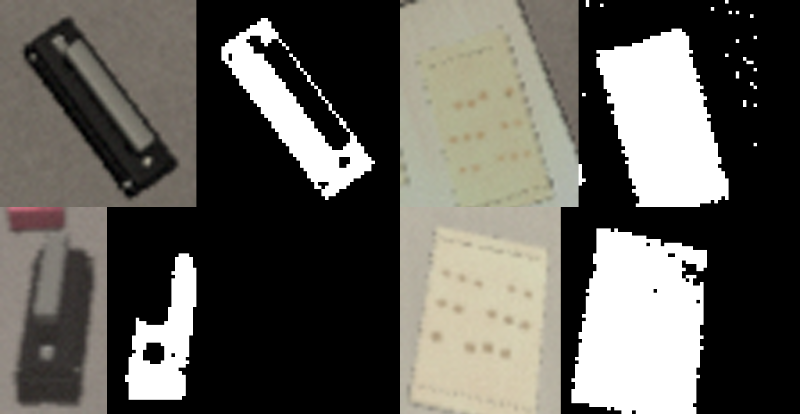

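The crop confirms the black housing with its grey bar handle at top (323,200) and scene (200,180) in original pixels. The plate masks are clean. Next I'll triangulate the handle and plate and work out the first move.

```bash
cat > m.py <<'E'
from h import *
from bench import sense
def comp(m,seed):
    n,l,s,c=cv2.connectedComponentsWithStats(m.astype(np.uint8),connectivity=4); return l==l[seed[1],seed[0]]
def quad(mask):
    cs=max(cv2.findContours(mask.astype(np.uint8),0,1)[0],key=cv2.contourArea)
    return cs
def lab(n): return cv2.cvtColor(np.load(n+"0.npy"),cv2.COLOR_RGB2LAB).astype(int)
def dia(q):
    a,b,c,d=q; t=np.linalg.solve(np.c_[c-a,b-d],b-a); return a+t[0]*(c-a)
E
python3 - <<'E'
from m import *
T,S=np.load("top0.npy"),np.load("scene0.npy")
# handle colour in both views
for n,im,(hx,hy),(bx,by) in(("top",T,(324,198),(300,215)),("scene",S,(198,170),(215,200))):
    print(n,"handle",im[hy,hx],"bench",im[by,bx])
# top handle: bright within dark hull
g=cv2.cvtColor(T,cv2.COLOR_RGB2GRAY); m=np.zeros(g.shape,bool); m[172:228,298:347]=g[172:228,298:347]>=70
d=np.zeros(g.shape,np.uint8); cv2.fillPoly(d,[cv2.boxPoints(((322.5,199.8),(50,16),54.1)).astype(int)],1)
mh=comp(m&(d>0),(324,198)); r=cv2.minAreaRect(quad(mh)); print("top handle",r)
print("centroid",np.argwhere(mh).mean(0)[::-1])
print("on z=.091",plane("top",[r[0]],.091)); bp=cv2.boxPoints(r); W=plane("top",bp,.091); print(W.round(4).tolist())
# predict the handle in the scene at several heights, print grey profile
print("body rect z=.03",plane("top",[[322.5,199.8]],.04),plane("top",cv2.boxPoints(((322.5,199.8),(52.,17.1),54.1)),.048).round(3).tolist())
a,b=(bp[0]+bp[1])/2,(bp[2]+bp[3])/2
a2,b2=(bp[1]+bp[2])/2,(bp[3]+bp[0])/2
if np.linalg.norm(a-b)<np.linalg.norm(a2-b2): a,b=a2,b2
for z in(.07,.091,.11): print(z,proj("scene",plane("top",[a,b],z)).round(1).tolist())
# plates
def plateq(n,seed,box):
    im=np.load(n+"0.npy"); h=cv2.GaussianBlur(cv2.cvtColor(im,cv2.COLOR_RGB2HSV),(3,3),0)
    x0,y0,x1,y1=box; m=np.zeros(h.shape[:2],np.uint8); m[y0:y1,x0:x1]=h[y0:y1,x0:x1,1]>(38 if n=="top" else 35)
    m=cv2.morphologyEx(cv2.morphologyEx(m,3,np.ones((5,5))),2,np.ones((3,3)))
    c=quad(comp(m,seed)); hull=cv2.convexHull(c)
    e=1
    while True:
        q=cv2.approxPolyDP(hull,e,True)
        if len(q)<=4: break
        e+=.5
    return q[:,0].astype(float),cv2.minAreaRect(c)
qt,rt=plateq("top",(163,200),(140,165,190,235)); qs,rs=plateq("scene",(358,263),(330,230,385,298))
bt=cv2.boxPoints(rt); print("top",rt,qt.tolist(),"scene",qs.tolist())
for n,q in(("top",qt),("topbox",bt),("scene",qs)):
    X=plane(n[:5] if n=="scene" else "top",q,.006); print(n,X.round(4).tolist(),"c",X.mean(0).round(4),dia(X[:,:2]) if 1 else 0,"sides",np.linalg.norm(X-np.roll(X,1,0),axis=1).round(4))
print("tri",tri([bt.mean(0)],[dia(qs)]))
for q in(qt,qs): pass
for nm,p in(("tank",[360,268]),("b1",[365,190]),("b2",[373,348])): print(nm,plane("top",[np.array(p)/1.5],.148).round(3))
E
```

```text
top handle [117 115 106] bench [114 109 101]
scene handle [128 126 120] bench [149 139 130]
top handle ((323.80438232421875, 194.3620147705078), (39.66119384765625, 6.592187881469727), 51.58194351196289)
centroid [324.39013453 195.19730942]
on z=.091 [[ 0.49582435 -0.30316828  0.091     ]]
[[0.5513, -0.2531, 0.091], [0.5656, -0.274, 0.091], [0.4411, -0.3525, 0.091], [0.4273, -0.3318, 0.091]]
body rect z=.03 [[ 0.4849835  -0.30517011  0.04      ]] [[0.553, -0.225, 0.048], [0.588, -0.283, 0.048], [0.416, -0.381, 0.048], [0.382, -0.324, 0.048]]
0.07 [[196.7, 187.4], [199.3, 161.2]]
0.091 [[197.8, 182.1], [200.3, 156.5]]
0.11 [[198.8, 177.3], [201.3, 152.2]]
top ((163.47694396972656, 199.58734130859375), (49.65919494628906, 26.239137649536133), 73.81079864501953) [[168.0, 173.0], [181.0, 218.0], [158.0, 226.0], [145.0, 180.0]] scene [[345.0, 236.0], [375.0, 242.0], [371.0, 291.0], [338.0, 284.0]]
top [[0.645, 0.2892, 0.006], [0.4609, 0.2443, 0.006], [0.4364, 0.3336, 0.006], [0.6231, 0.3804, 0.006]] c [0.5414 0.3119 0.006 ] [0.54088171 0.31137866] sides [0.0938 0.1896 0.0927 0.1925]
topbox [[0.6259, 0.3844, 0.006], [0.6484, 0.2845, 0.006], [0.4533, 0.2368, 0.006], [0.4322, 0.3345, 0.006]] c [0.54   0.3101 0.006 ] [0.53875371 0.30987945] sides [0.2    0.1024 0.2008 0.1   ]
scene [[0.459, 0.2401, 0.006], [0.435, 0.3329, 0.006], [0.6235, 0.3789, 0.006], [0.6479, 0.288, 0.006]] c [0.5413 0.31   0.006 ] [0.5421854  0.31031614] sides [0.1949 0.0959 0.194  0.0941]
tri [[0.53946866 0.31024681 0.00306181]]
tank [[0.565 0.002 0.148]]
b1 [[ 0.761 -0.023  0.148]]
b2 [[ 0.371 -0.016  0.148]]
```

First move: go up and toward the middle, turning the tool, clear of everything.

carry_out(
  motion=[
    [[-0.03,-0.015,-0.01],0.1,0.085],
    [[-0.065,-0.03,-0.02],0.2,0.085],
    [[-0.1,-0.045,-0.035],0.32,0.085],
    [[-0.135,-0.06,-0.05],0.44,0.085],
    [[-0.17,-0.075,-0.06],0.56,0.085],
    [[-0.205,-0.09,-0.07],0.68,0.085],
    [[-0.24,-0.105,-0.08],0.8,0.085],
    [[-0.27,-0.12,-0.083],0.9,0.085],
  ],
  newtons=60,
)

```text
clock: 0.77
ee_pos: [0.4188, 0.3581, 0.3328]
tool_rot: [[-0.312, 0.95, 0.002], [0.95, 0.312, 0.001], [0.0, 0.002, -1.0]]
contact_force: [0.1, 1.3, 0.7]
opening: 0.0853
gripper_force: 0.0
```

Run:
```python
from m import *
s=sense(); print(s["clock"],s["ee_pos"],s["tool_rot"].round(3).tolist(),s["joint_positions"].round(1))
T,S=np.load("top0.npy"),np.load("scene0.npy")
A=cv2.resize(T[168:232,295:352,::-1],None,fx=7,fy=7,interpolation=cv2.INTER_CUBIC)
B=cv2.resize(S[148:212,182:222,::-1],None,fx=7,fy=7,interpolation=cv2.INTER_CUBIC)
cv2.imwrite("pics/lamp.png",np.hstack([A,B])); print(A.shape,B.shape)
```

```text
0.7667 [0.41883845 0.35809571 0.33282843] [[-0.312, 0.95, 0.002], [0.95, 0.312, 0.001], [0.0, 0.002, -1.0]] [35.2 -1.4 85.7 -0.  95.6 17. ]
(448, 399, 3) (448, 280, 3)
```

View pics/lamp.png

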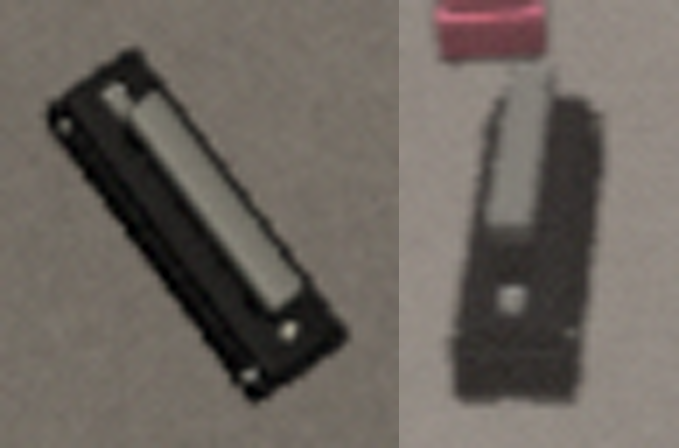

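The crop shows the black lamp: in the top view (left) the handle corners are at (130,108), (155,90), (302,288) and (272,310). In the scene view (right) the handle ends are at (530,62) and (510,229). I'll triangulate these.

Run:
```python
from m import *
u=lambda p,o:(np.array(p,float)+.5)/7-.5+o
ct=u([[130,108],[155,90],[302,288],[272,310]],[295,168])
et=np.array([(ct[0]+ct[1])/2,(ct[2]+ct[3])/2])
for lab_,sy in(("bar bottom",229),("top edge?",205)):
    es=u([[111,sy],[131,62]],[182,148]); X=tri(et,es); print(lab_,X.round(4).tolist(),"len",np.linalg.norm(X[0]-X[1]).round(3)," mid",X.mean(0).round(4))
P=plane("top",ct,.091); print("plane",P.round(4).tolist(),P.mean(0).round(4)); d=P[:2].mean(0)-P[2:].mean(0); print("len",np.linalg.norm(d),"yaw",np.degrees(np.arctan2(d[1],d[0])))
E=plane("top",et,.091); c=E.mean(0); ax=(E[0]-E[1])/np.linalg.norm(E[0]-E[1])
for z in(.075,.091): print(z,(((proj("scene",[c+ax*.067-[0,0,.091-z],c-ax*.067-[0,0,.091-z]])-[182,148]+.5)*7-.5)).round(0).tolist())
b=cv2.boxPoints(((322.5,199.8),(52.,17.1),54.1)); 
# housing: top edge nearer far side at z=.048, near-side bottom at z=0
print("housing",plane("top",b,.048).round(3).tolist(),plane("top",b,0.0).round(3).tolist())
```

```text
bar bottom [[0.5469, -0.2751, 0.0864], [0.4336, -0.3411, 0.091]] len 0.131  mid [ 0.4903 -0.3081  0.0887]
top edge? [[0.5445, -0.274, 0.0999], [0.4336, -0.3411, 0.091]] len 0.13  mid [ 0.489  -0.3076  0.0954]
plane [[0.542, -0.2681, 0.091], [0.5508, -0.2825, 0.091], [0.4382, -0.3485, 0.091], [0.4277, -0.3314, 0.091]] [ 0.4897 -0.3076  0.091 ]
len 0.1305945928801393 yaw 29.657645431029362
0.075 [[111.0, 248.0], [139.0, 85.0]]
0.091 [[108.0, 223.0], [136.0, 61.0]]
housing [[0.553, -0.225, 0.048], [0.588, -0.283, 0.048], [0.416, -0.381, 0.048], [0.382, -0.324, 0.048]] [[0.563, -0.231, 0.0], [0.6, -0.291, 0.0], [0.422, -0.392, 0.0], [0.387, -0.333, 0.0]]
```

carry_out(
  motion=[
    [[-0.04,-0.008,0],0.08,0.085],
    [[-0.08,-0.016,0],0.16,0.085],
    [[-0.12,-0.025,0],0.25,0.085],
    [[-0.16,-0.033,0],0.34,0.085],
    [[-0.2,-0.041,0],0.43,0.085],
    [[-0.24,-0.05,0],0.52,0.085],
    [[-0.28,-0.058,0],0.61,0.085],
    [[-0.315,-0.066,0],0.7,0.085],
  ],
)

```text
clock: 1.43
ee_pos: [0.4544, 0.0377, 0.331]
tool_rot: [[0.372, 0.928, -0.0], [0.928, -0.372, -0.0], [-0.0, -0.0, -1.0]]
contact_force: [0.5, 0.3, -0.3]
opening: 0.085
gripper_force: 0.0
```

carry_out(
  motion=[
    [[-0.036,0.019,0],0.08,0.085],
    [[-0.072,0.038,0],0.16,0.085],
    [[-0.108,0.057,0],0.25,0.085],
    [[-0.144,0.076,0],0.34,0.085],
    [[-0.18,0.095,0],0.43,0.085],
    [[-0.216,0.114,0],0.52,0.085],
    [[-0.252,0.133,0],0.6,0.085],
    [[-0.285,0.15,0],0.67,0.085],
  ],
)

```text
clock: 2.1
ee_pos: [0.4892, -0.2825, 0.3307]
tool_rot: [[0.868, 0.497, -0.001], [0.497, -0.868, 0.0], [-0.0, -0.001, -1.0]]
contact_force: [0.9, 0.5, 0.7]
opening: 0.085
gripper_force: 0.0
```

carry_out(
  motion=[
    [[-0.006,0.011,0.01],0,0.085],
    [[-0.012,0.0225,0.03],0,0.085],
    [[-0.012,0.0225,0.065],0,0.085],
    [[-0.012,0.0225,0.1],0,0.085],
    [[-0.012,0.0225,0.135],0,0.085],
    [[-0.012,0.0225,0.165],0,0.085],
    [[-0.012,0.0225,0.19],0,0.085],
    [[-0.012,0.0225,0.2],0,0.085],
  ],
)

```text
clock: 2.77
ee_pos: [0.4879, -0.3033, 0.1258]
tool_rot: [[0.865, 0.502, -0.006], [0.502, -0.865, 0.005], [-0.003, -0.007, -1.0]]
contact_force: [-0.5, 0.2, -0.5]
opening: 0.0852
gripper_force: 0.0
```

Run:
```python
from h import *
from bench import sense
s=sense(); print(s["ee_pos"].round(4),s["tool_rot"].round(3).tolist(),s["joint_positions"].round(1))
im=imaging.capture("scene"); cv2.imwrite("pics/s1.png",cv2.resize(im[120:230,140:280,::-1],None,fx=4,fy=4,interpolation=2))
```

```text
[ 0.4879 -0.3033  0.1258] [[0.865, 0.502, -0.006], [0.502, -0.865, 0.005], [-0.003, -0.007, -1.0]] [-37.    9.2  96.5   0.   74.8  22.9]
```

View pics/s1.png

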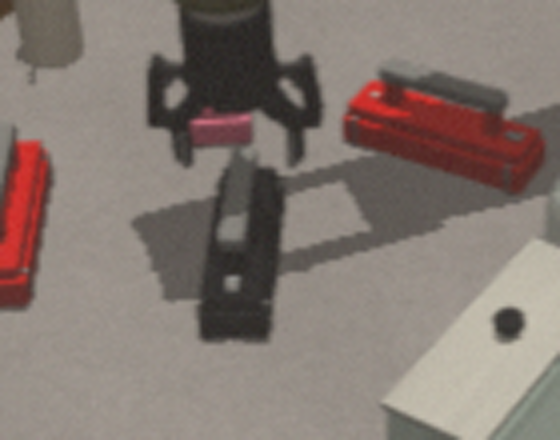

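The gripper straddles the handle: fingertips at (183,160) and (295,160), handle between them at (238,195). I'll go lower and settle.

carry_out(
  motion=[
    [[0,0,0],0,0.085],
    [[0,0,0.005],0,0.085],
    [[0,0,0.015],0,0.085],
    [[0,0,0.025],0,0.085],
    [[0,0,0.03],0,0.085],
    [[0,0,0.03],0,0.085],
    [[0,0,0.03],0,0.085],
    [[0,0,0.03],0,0.085],
  ],
)

```text
clock: 3.48
ee_pos: [0.4907, -0.3057, 0.1016]
tool_rot: [[0.865, 0.501, 0.0], [0.501, -0.865, -0.0], [0.0, 0.0, -1.0]]
contact_force: [-0.5, 0.5, 0.1]
opening: 0.0851
gripper_force: 0.0
```

carry_out(
  motion=[
    [[-0.002,0.0015,0.006],0,0.085],
    [[-0.002,0.0015,0.014],0,0.085],
    [[-0.002,0.0015,0.02],0,0.085],
    [[-0.002,0.0015,0.0205],0,0.085],
    [[-0.002,0.0015,0.0205],0,0.085],
    [[-0.002,0.0015,0.0205],0,0.05],
    [[-0.002,0.0015,0.0205],0,0.03],
    [[-0.002,0.0015,0.0205],0,0.015],
  ],
  newtons=60,
)

```text
clock: 4.15
ee_pos: [0.4898, -0.3081, 0.0812]
tool_rot: [[0.865, 0.501, 0.001], [0.501, -0.865, -0.0], [0.0, 0.001, -1.0]]
contact_force: [0.5, 0.5, -0.5]
opening: 0.0514
gripper_force: 0.0
```

carry_out(
  motion=[
    [[0,0,0],0,0.01],
    [[0,0,0],0,0.005],
    [[0,0,0],0,0],
    [[0,0,0],0,0],
    [[0,0,0],0,0],
    [[0,0,0],0,0],
    [[0,0,0],0,0],
    [[0,0,0],0,0],
  ],
)

```text
clock: 4.82
ee_pos: [0.4899, -0.3082, 0.0812]
tool_rot: [[0.865, 0.501, 0.001], [0.501, -0.865, -0.001], [0.0, 0.001, -1.0]]
contact_force: [0.6, -1.3, 1.8]
opening: 0.0228
gripper_force: 59.5
```

The opening is 23 mm at 59.5 N, so the bar is gripped. Lift.

carry_out(
  motion=[
    [[0,0,-0.002],0,0],
    [[0,0,-0.008],0,0],
    [[0,0,-0.018],0,0],
    [[0,0,-0.03],0,0],
    [[0,0,-0.045],0,0],
    [[0,0,-0.06],0,0],
    [[0,0,-0.075],0,0],
    [[0,0,-0.09],0,0],
  ],
)

```text
clock: 5.48
ee_pos: [0.4896, -0.3079, 0.1727]
tool_rot: [[0.865, 0.501, 0.0], [0.501, -0.865, -0.0], [0.0, 0.0, -1.0]]
contact_force: [-0.4, 0.0, -4.1]
opening: 0.0228
gripper_force: 59.1
```

carry_out(
  motion=[
    [[0,0,-0.018],0,0],
    [[0,0,-0.038],0,0],
    [[0,0,-0.06],0,0],
    [[0,0,-0.085],0,0],
    [[0,0,-0.11],0,0],
    [[0,0,-0.132],0,0],
    [[0,0,-0.15],0,0],
    [[0,0,-0.16],0,0],
  ],
)

```text
clock: 6.15
ee_pos: [0.49, -0.3082, 0.3351]
tool_rot: [[0.865, 0.501, 0.004], [0.501, -0.865, -0.003], [0.002, 0.004, -1.0]]
contact_force: [-0.2, -0.6, -3.0]
opening: 0.0225
gripper_force: 59.3
```

Run:
```python
from h import *
from bench import sense
im=imaging.capture("scene"); cv2.imwrite("pics/s2.png",cv2.resize(im[60:260,130:400,::-1],None,fx=2.5,fy=2.5,interpolation=2))
s=sense(); print(s["clock"],s["ee_pos"].round(4),s["contact_force"],s["torque"],s["gripper_force"],s["opening"])
```

```text
6.2 [ 0.4903 -0.3085  0.3362] [-0.15912336 -0.16688226 -2.00002991] [ 0.0012257   0.01235831 -0.02602117] 59.269739985466 0.0231130097075819
```

View pics/s2.png

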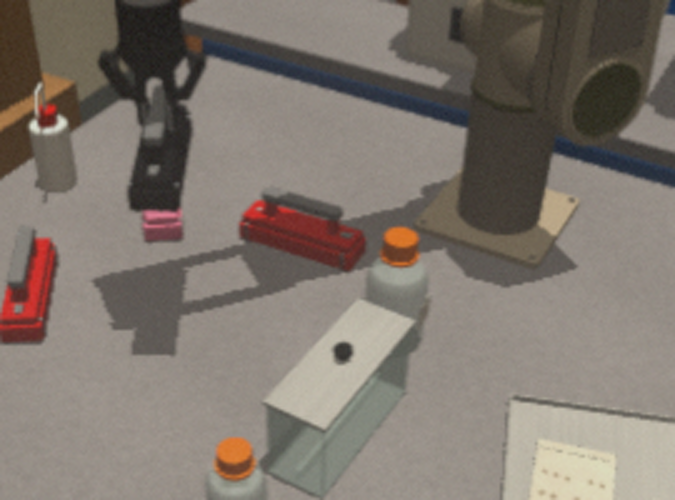

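The lamp hangs level in the gripper at (160,160), with the tank and bottles below and undisturbed. Now I carry it across at a TCP height of 0.336 m, which puts the underside at about 0.25 m.

carry_out(
  motion=[
    [[0.004,-0.006,0],0,0],
    [[0.014,-0.02,0],0,0],
    [[0.028,-0.04,0],0,0],
    [[0.043,-0.062,0],0,0],
    [[0.059,-0.085,0],0,0],
    [[0.075,-0.108,0],0,0],
    [[0.091,-0.131,0],0,0],
    [[0.107,-0.154,0],0,0],
  ],
)

```text
clock: 6.87
ee_pos: [0.504, -0.1189, 0.3286]
tool_rot: [[0.865, 0.501, -0.003], [0.501, -0.865, 0.001], [-0.002, -0.003, -1.0]]
contact_force: [0.6, 0.5, -4.4]
opening: 0.0226
gripper_force: 59.4
```

carry_out(
  motion=[
    [[0.017,-0.025,0],0,0],
    [[0.034,-0.049,0],0,0],
    [[0.051,-0.074,0],0,0],
    [[0.068,-0.098,0],0,0],
    [[0.085,-0.123,0],0,0],
    [[0.102,-0.147,0],0,0],
    [[0.119,-0.172,0],0,0],
    [[0.135,-0.195,0],0,0],
  ],
)

```text
clock: 7.53
ee_pos: [0.5228, 0.1175, 0.3287]
tool_rot: [[0.865, 0.501, -0.003], [0.501, -0.865, -0.0], [-0.003, -0.002, -1.0]]
contact_force: [0.9, -0.3, -4.3]
opening: 0.0231
gripper_force: 59.4
```

carry_out(
  motion=[
    [[0.016,-0.024,0],0.03,0],
    [[0.032,-0.047,0],0.07,0],
    [[0.049,-0.07,0],0.11,0],
    [[0.065,-0.094,0],0.15,0],
    [[0.08,-0.116,0],0.19,0],
    [[0.095,-0.137,0],0.23,0],
    [[0.105,-0.152,0],0.26,0],
    [[0.112,-0.161,0],0.28,0],
  ],
)

```text
clock: 8.2
ee_pos: [0.5387, 0.3132, 0.3281]
tool_rot: [[0.97, 0.243, -0.004], [0.243, -0.97, -0.001], [-0.004, -0.0, -1.0]]
contact_force: [0.1, 0.7, -4.6]
opening: 0.0224
gripper_force: 59.5
```

carry_out(
  motion=[
    [[0,0,0],0,0],
    [[0,0,0.005],0,0],
    [[0,0,0.015],0,0],
    [[0,0,0.03],0,0],
    [[0,0,0.045],0,0],
    [[0,0,0.06],0,0],
    [[0,0,0.07],0,0],
    [[0,0,0.075],0,0],
  ],
)

```text
clock: 8.87
ee_pos: [0.5392, 0.3094, 0.2525]
tool_rot: [[0.97, 0.242, -0.004], [0.242, -0.97, -0.002], [-0.004, 0.001, -1.0]]
contact_force: [1.1, -0.2, -5.0]
opening: 0.0234
gripper_force: 59.5
```

Run:
```python
from h import *
from bench import sense
for n,(x0,y0,x1,y1) in (("top",(110,130,270,270)),("scene",(230,120,440,330))):
    im=imaging.capture(n); np.save(n+"3.npy",im)
    globals()[n]=cv2.resize(im[y0:y1,x0:x1,::-1],(int((x1-x0)*400/(y1-y0)),400),interpolation=2)
cv2.imwrite("pics/s3.png",np.hstack([top,scene])[:,:800])
s=sense(); print(s["clock"],s["ee_pos"].round(4),s["tool_rot"].round(4).tolist(),s["contact_force"],s["torque"],s["joint_positions"].round(1))
```

```text
8.9667 [0.5397 0.3099 0.254 ] [[0.9703, 0.2418, -0.0026], [0.2418, -0.9703, -0.0013], [-0.0028, 0.0006, -1.0]] [-0.38044126 -0.91779536 -4.37874337] [-0.03358479 -0.01422752  0.0355831 ] [ 25.2  10.9  80.8  -0.   88.4 101.2]
```

View pics/s3.png

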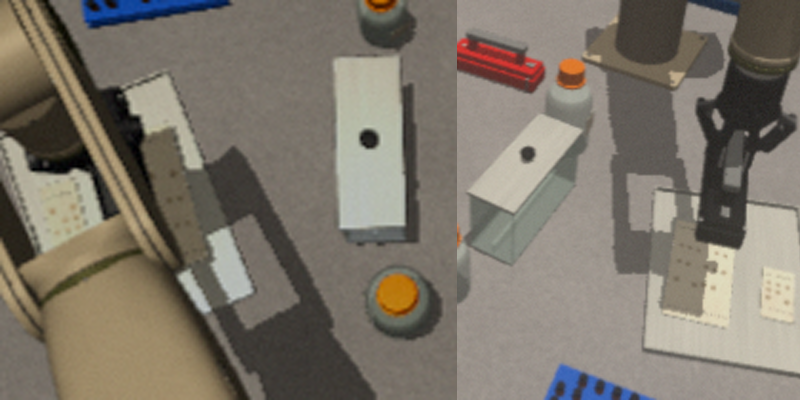

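The lamp is over the plate and nothing else has moved. I'll lower it to about 6 cm and check its pose against the plate.

carry_out(
  motion=[
    [[0.001,0,0.005],0,0],
    [[0.001,0,0.018],0,0],
    [[0.001,0,0.036],0,0],
    [[0.001,0,0.056],0,0],
    [[0.001,0,0.076],0,0],
    [[0.001,0,0.094],0,0],
    [[0.001,0,0.107],0,0],
    [[0.001,0,0.113],0,0],
  ],
)

```text
clock: 9.63
ee_pos: [0.5402, 0.3105, 0.14]
tool_rot: [[0.97, 0.242, -0.003], [0.242, -0.97, -0.001], [-0.003, 0.001, -1.0]]
contact_force: [0.1, 0.1, -5.5]
opening: 0.0228
gripper_force: 59.5
```

carry_out(
  motion=[
    [[0,0,0],0,0],
    [[0,0,0],0,0],
    [[0,0,0],0,0],
    [[0,0,0],0,0],
    [[0,0,0],0,0],
    [[0,0,0],0,0],
    [[0,0,0],0,0],
    [[0,0,0],0,0],
  ],
)

```text
clock: 10.3
ee_pos: [0.5414, 0.3111, 0.143]
tool_rot: [[0.97, 0.242, 0.0], [0.242, -0.97, 0.0], [0.0, -0.0, -1.0]]
contact_force: [0.7, 0.2, -3.9]
opening: 0.0228
gripper_force: 59.5
```

```bash
cat > chk.py <<'E'
import sys
from h import *
from bench import sense
im=imaging.capture("scene"); s=sense(); p=s["ee_pos"]; R=s["tool_rot"]
print(s["clock"],p.round(4),R.round(4).tolist(),s["contact_force"].round(1))
x0,y0,x1,y1=310,190,410,300; f=5
t=cv2.resize(im[y0:y1,x0:x1,::-1],None,fx=f,fy=f,interpolation=2)
ax=R[:,0];ay=np.cross([0,0,1],ax)
def put(X,col):
    for q in proj("scene",X): cv2.circle(t,tuple(int(v) for v in (q-[x0,y0]+.5)*f),2,col,-1)
o=p-[0,0,.0812]
# predicted lamp: near-end corners at foot level and housing top, bar end (green); plate corners (red)
put([o+ax*.1+ay*k*.032+[0,0,z] for k in(-1,1) for z in(0,.048)],(0,255,0))
put([o+ax*.067+ay*k*.012+[0,0,z] for k in(-1,1) for z in(.075,.091)],(255,255,0))
a=np.radians(14.2);u=np.array([np.cos(a),np.sin(a),0]);v=np.array([-u[1],u[0],0])
put([np.array([.541,.3105,.006])+u*i*.1+v*j*.05 for i in(-1,1) for j in(-1,1)],(0,0,255))
cv2.imwrite(sys.argv[1],t)
E
python3 chk.py pics/s4.png
```

```text
10.35 [0.5414 0.3111 0.1429] [[0.9702, 0.2423, 0.0001], [0.2423, -0.9702, 0.0001], [0.0002, -0.0001, -1.0]] [ 1.2  0.  -4.7]
```

View pics/s4.png

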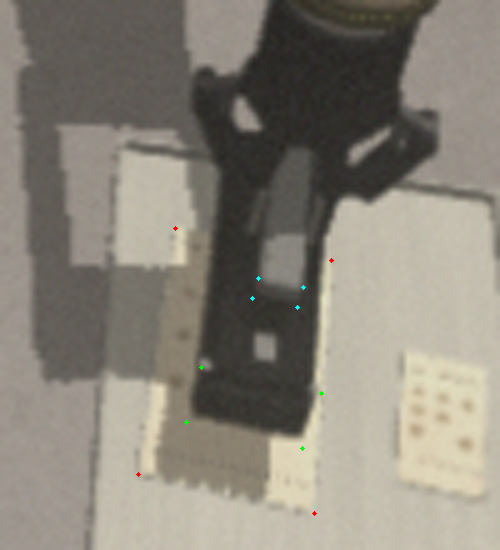

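The predicted lamp points agree within about 5 mm with the lamp seen: front foot corners at (195,415) and (303,433), bar end at (283,288). The plate's corners match the red dots. I'll lower the last 36 mm slowly.

carry_out(
  motion=[
    [[0,0,0.003],0,0],
    [[0,0,0.008],0,0],
    [[0,0,0.014],0,0],
    [[0,0,0.02],0,0],
    [[0,0,0.026],0,0],
    [[0,0,0.031],0,0],
    [[0,0,0.034],0,0],
    [[0,0,0.036],0,0],
  ],
)

```text
clock: 11.02
ee_pos: [0.541, 0.3109, 0.1058]
tool_rot: [[0.97, 0.242, -0.001], [0.242, -0.97, -0.001], [-0.001, 0.0, -1.0]]
contact_force: [0.5, 0.0, -4.6]
opening: 0.0229
gripper_force: 59.6
```

carry_out(
  motion=[
    [[0,0,0],0,0],
    [[0,0,0],0,0],
    [[0,0,0],0,0],
    [[0,0,0],0,0],
    [[0,0,0],0,0],
    [[0,0,0],0,0],
    [[0,0,0],0,0],
    [[0,0,0],0,0],
  ],
)

```text
clock: 11.68
ee_pos: [0.5414, 0.3111, 0.1069]
tool_rot: [[0.97, 0.242, 0.0], [0.242, -0.97, 0.0], [0.0, -0.0, -1.0]]
contact_force: [0.1, -0.3, -4.3]
opening: 0.0231
gripper_force: 59.6
```

```bash
python3 chk.py pics/s5.png
```

```text
11.7333 [0.5414 0.3111 0.1068] [[0.9702, 0.2424, 0.0001], [0.2424, -0.9702, 0.0], [0.0001, -0.0, -1.0]] [-0.1  1.1 -4.3]
```

View pics/s5.png

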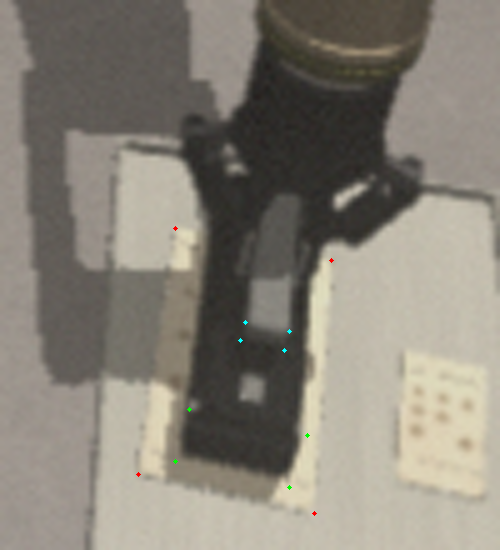

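The lamp sits level over the plate with its shadow gap visible. The bar end and housing match the prediction, and the gap is about 20 mm. The plates, tank and bottles have not been disturbed, so I'm handing in.

```bash
python3 -c "
from bench import ticket; print(ticket.hand_in())"
```

```text
the job is handed in; nothing more can be done
None
```

The job is handed in: the arm is holding the black UV lamp level about 2 cm above the larger TLC plate, centred and lined up with its long side; the hand-in gave no verdict.

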